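Eject the round sensor can from its test nest

TASK

The round sensor can has passed its test. Press the ejector paddle of its nest all the way down so that the can is pushed up out of its well, then grip the raised can and set it down gently, standing upright, on the floor of the open black tray. Leave the square module sitting in the other nest.

Things in the scene. Friction and masses are not known exactly. Their poses are not given: they have to be found in the camera images.
- can: round steel sensor can, 36 mm diameter, 34 mm tall, 100 g, dark disc on its top; origin at the centre of its underside, z up. It starts in the 39 mm round well of its nest, a fixed grey block 72 x 72 mm, 70 mm high, top flush with the block's, underside at 36 mm. The ejector lifts it straight up to 60 mm (24 mm stands proud); it stays there when the paddle is let go.
- can_nest_paddle (a point): centre of the rubber top of the can nest's ejector paddle, a plate 40 mm (away from the block) by 44 mm, on the robot's side of the block, on the well's centre line: 101 mm from the can's axis and 57 mm high at the start; 111 mm and 24 mm fully down on its stop. It slopes 15 degrees, outer edge up, then down. Moves at about 5 N, stiff: stays where left.
- tray: open black plastic tray fixed to the bench, 170 (x) by 130 (y) by 22 mm outside, walls and floor 4 mm thick; origin at the centre of its underside, z up; its inner floor is 4 mm above the bench.
- module: square steel module, 36 x 36 x 34 mm, sitting flush in a second nest of the same make and size with a square well and its own paddle; to be left where it is. Origin at the centre of its underside, underside at 36 mm; its nest's paddle lies towards its -x.
There are look-alikes about, which are no part of the job. Leave any blue look-alike of the part that bears can_nest_paddle alone.

How it is judged:
By the outcome, as a careful person would: the job done as asked, in the order asked, and still so for the second after the job is handed in, with the robot touching nothing.
It also fails if it takes over 56 s, if anything falls off the work surface, if the arm or the gripper's body presses on something with over 40 N, if the wrist force passes 120 N, or if a joint passes its speed limit or range.

ROBOT

A 7-joint arm with a two-finger parallel gripper is mounted at the origin on the work surface. World frame = base frame: x ahead of the robot, y to its left, z up, the work surface at z = 0. Lengths are in m, angles in rad, forces in N, time in s.
With the tool pointing down it reaches from about 0.425 to 0.825 m from the base axis. Payload 3.6 kg.
Tool frame: the origin (TCP) lies where the fingers leave the gripper's body, on its centre line; the fingertips stand 73 mm ahead of it and the grasp point (between the pads) lies 54 mm ahead of it; z points along the fingers, y is the line along which they close (so a half turn about z gives the same grasp; the last joint's range is limited). The gripper opens to 85 mm and grips with 20 to 120 N. Pads are 22 mm wide; open, the fingers measure 114 mm over their backs; the gripper's body (76 mm by 85 mm) begins 54 mm behind the grasp point. The pads swing forward as they close: fully open they stand 13 mm farther back than shut.
Start: joints at [-1.317, 0.615, -0.013, 1.423, 0.008, 1.103, -0.04], TCP at [0.179, 0.625, 0.304] pointing down, gripper open.
Joint ranges: [-3.12, 3.12], [-0.3, 2.06], [-1.34, 1.32], [0.26, 2.42], [-1.36, 4.5], [0.01, 1.98], [-2.84, 2.84]. Speed limits (rad/s): [2.79, 2.79, 3.14, 3.14, 3.14, 3.14, 3.14].

INTERFACE

Orientations are given as a unit quaternion [x, y, z, w].
In Python, from station import arm, snapshot, camera_info, ticket gives the robot as it stands. Calls block until the motion is done:
- arm.movep(position, orientation): joint-space move of the TCP to a pose.
- arm.line_to(position, velocity=0.15, ori=None): straight line of the TCP; ori=None keeps the orientation; velocity is the mean speed in m/s.
- arm.move_j(angles): joint-space move.
- arm.move_gripper(opening, effort=None): opening from 0.0 (shut) to 1.0 (fully open); effort is the grip in N (None keeps the last); returns when the fingers have stopped.
- arm.pause(seconds).
- arm.ik(position, orientation): joint angles nearest the present ones, or None.
- snapshot(name): name is "scene" or "top"; returns the picture (420x560x3 uint8, blue, green, red); there is no depth.
- camera_info(name): a dict with "fx", "fy", "cx", "cy" (pixels), "R" (3x3) and "t" (3): a world point X has camera coordinates R X + t. Camera axes: x right, y down, z forward; pixel columns grow to the right and rows downward; lengths in m; the calibration is good to about 2 mm. A picture is of the moment at which its call begins. camera_info takes no time and is no camera call.
A pose or a line that the arm cannot do raises arm.MotionError and nothing moves.
- ticket.finish_job(): hands the job in; it is judged then, once.
Readings, each from a call of its own:
- arm.read_time(): time.
- arm.read_joint_positions(): joint angles.
- arm.read_dq(): joint speeds.
- arm.read_effort(): joint torques, N m.
- arm.read_tool_pos(): TCP position.
- arm.read_eef_rot(): TCP orientation.
- arm.read_ft_force(): force on the tool from outside, world axes, zero at the start.
- arm.read_wrist_torque(): the same for the moment, N m.
- arm.read_opening(): opening from 0.0 (shut) to 1.0 (fully open).
- arm.read_finger_force(): force on a finger pad.
Only numpy, scipy, OpenCV 4.12 (cv2) and the standard library are available. Lean on these libraries where they do the work, as an engineer would, in place of code of your own. Each camera call takes 0.05 s, during which the arm holds its last target. There are 200 camera calls.

## Working session

There is one attempt and no reset: what is moved stays moved. The work goes in short steps, each a Python script; the robot and the scene stay as the last script left them, time stands still between calls to the robot, and variables do not carry over. Pictures are saved under pics/ and viewed, at most 10 in all, crops included, and the job is handed in when it is done.

```bash
mkdir -p pics
python3 - <<'E'
from station import arm, snapshot, camera_info
import cv2
for n in("scene","top"):
    cv2.imwrite(f"pics/{n}0.png",snapshot(n)); c=camera_info(n); print(n,c)
print(arm.read_tool_pos(),arm.read_eef_rot(),arm.read_time(),arm.read_opening())
E
```

```text
scene {'fx': 408.89971730233884, 'fy': 408.89971730233884, 'cx': 284.6339112428877, 'cy': 207.12557715329464, 'R': array([[-0.00485398,  0.99985456, -0.01634945],
       [ 0.65648478, -0.00914689, -0.75428381],
       [-0.75432366, -0.01439445, -0.6563449 ]]), 't': array([ 0.02280788, -0.28803418,  1.07670193])}
top {'fx': 445.6498203903911, 'fy': 445.6498203903911, 'cx': 280.33989740674207, 'cy': 206.2460048185709, 'R': array([[-0.00606669, -0.99963786,  0.02621723],
       [-0.99300642,  0.00293106, -0.11802401],
       [ 0.11790443, -0.02674989, -0.99266459]]), 't': array([-0.01652557,  0.51964877,  0.73821587])}
[0.17932782 0.6242168  0.30281696] [ 1.39393735e-01  9.90236318e-01 -1.18323521e-03 -1.48114183e-04] 0.1 0.9981937695827873
```

View pics/top0.png

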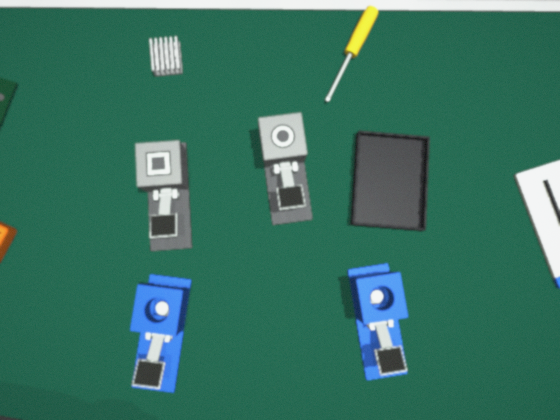

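View pics/scene0.png

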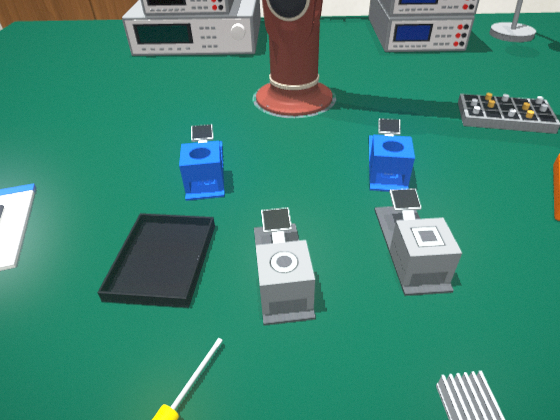

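The top view shows the grey round-can nest at about (283,135), with its paddle at (291,197). The black tray is at (390,181), the module nest at (158,163), and the blue look-alikes are in the lower part. The scene view shows the can at (284,262) and its paddle at (276,220).

```bash
cat > h.py <<'E'
import numpy as np, cv2
from station import arm, snapshot, camera_info
def ray(n,px,z):
    c=camera_info(n); d=c["R"].T@np.array([(px[0]-c["cx"])/c["fx"],(px[1]-c["cy"])/c["fy"],1]); o=-c["R"].T@c["t"]
    return o+d*(z-o[2])/d[2]
def blobs(m,x0,y0,x1,y1,amin=60):
    k=np.zeros_like(m); k[y0:y1,x0:x1]=m[y0:y1,x0:x1]
    cs=cv2.findContours(k,cv2.RETR_EXTERNAL,cv2.CHAIN_APPROX_NONE)[0]
    out=[]
    for c in sorted(cs,key=cv2.contourArea,reverse=True):
        if cv2.contourArea(c)>=amin:
            M=cv2.moments(c); out.append((np.array([M["m10"],M["m01"]])/M["m00"],M["m00"],cv2.minAreaRect(c)))
    return out
E
python3 - <<'E'
from h import *
t=cv2.imread("pics/top0.png"); s=cv2.imread("pics/scene0.png")
def dark(i,th): return ((i.max(2)<th)*255).astype(np.uint8)
def lite(i,th): return ((i.min(2)>th)*255).astype(np.uint8)
for n,i,boxes in(("top",t,dict(can=(268,120,298,150),pad=(274,182,308,212))),("scene",s,dict(can=(268,248,300,274),pad=(258,205,294,234)))):
    for k,b in boxes.items():
        z=.07 if k=="can" else .057
        for nm,m in(("dark",dark(i,110 if k=="can" else 70)),("lite",lite(i,185))):
            for o in blobs(m,*b,amin=30)[:2]: print(n,k,nm,o[0].round(1),o[1],[np.round(v,1) for v in o[2]],ray(n,o[0],z).round(4))
g=cv2.cvtColor(t,cv2.COLOR_BGR2HSV)
m=((t.max(2)<62)&(t[:,:,1].astype(int)-t[:,:,2]<18)).astype(np.uint8)*255
for o in blobs(m,340,120,440,240)[:2]: print("tray",o, ray("top",o[2][0],.022), [ray("top",p,.022).round(3) for p in cv2.boxPoints(o[2])])
m=((t.min(2)>95)).astype(np.uint8)*255
for o in blobs(m,250,105,315,165)[:1]: print("block",o,ray("top",o[2][0],.07))
v=np.hstack([cv2.resize(t[105:225,245:325],None,fx=4,fy=4),cv2.resize(s[200:320,240:320],None,fx=4,fy=4)]);cv2.imwrite("pics/c1.png",v)
E
```

```text
top can lite [282.5 134.5] 841.0 [array([282.5, 134.5]), array([29., 29.]), np.float64(90.0)] [ 0.6356 -0.0222  0.07  ]
top pad dark [290.3 196. ] 273.5 [array([290.4, 196. ]), array([16.3, 20. ]), np.float64(82.4)] [ 0.5337 -0.035   0.057 ]
scene can lite [283.5 260.5] 775.0 [array([283.5, 260.5]), array([25., 31.]), np.float64(90.0)] [ 0.6295 -0.0202  0.07  ]
scene pad lite [279.2 230.6] 35.5 [array([281.2, 230.6]), array([ 5.2, 20.2]), np.float64(84.0)] [ 0.558  -0.0274  0.057 ]
tray (array([404.88801898, 171.09774614]), 702.5, ((389.9637145996094, 180.4019317626953), (73.99834442138672, 92.91728973388672), 3.6522228717803955)) [ 0.56613194 -0.21350409  0.022     ] [array([ 0.488, -0.141,  0.022]), array([ 0.655, -0.155,  0.022]), array([ 0.646, -0.288,  0.022]), array([ 0.48 , -0.27 ,  0.022])]
block (array([282.29188666, 135.9313622 ]), 1894.0, ((282.3299865722656, 135.80999755859375), (44.406307220458984, 44.830570220947266), 81.8698959350586)) [ 0.63334139 -0.02186291  0.07      ]
```

View pics/c1.png

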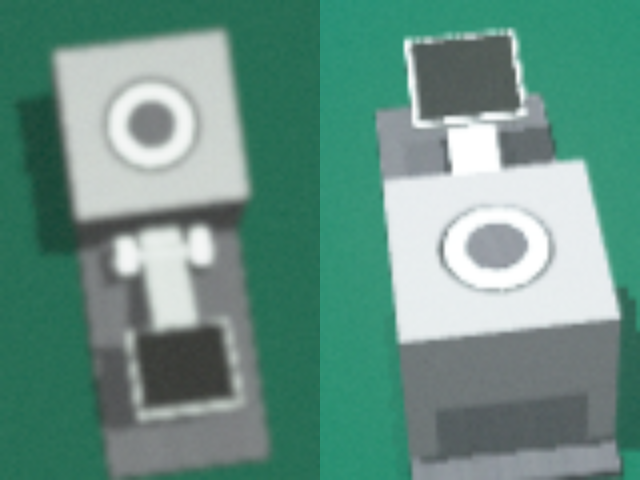

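The crop shows the can centre at top (282.5,136) and scene (284,261.5), with the paddle centre at top (291,197) and scene (276,219.5). The paddle is raised and the can is flush.

Run:
```python
from h import *
def tri(a,b):
    P=[np.array([[c["fx"],0,c["cx"]],[0,c["fy"],c["cy"]],[0,0,1]])@np.c_[c["R"],c["t"]] for c in map(camera_info,("top","scene"))]
    X=cv2.triangulatePoints(*P,np.array(a,float),np.array(b,float)); return (X[:3]/X[3]).ravel()
ct,cs,pt,ps=(282.5,136),(284,261.5),(291.,197),(276,219.5)
print("can",tri(ct,cs),ray("top",ct,.07),ray("scene",cs,.07)); print("pad",tri(pt,ps),ray("top",pt,.057),ray("scene",ps,.057))
c=(ray("top",ct,.07)+ray("scene",cs,.07))/2;p=(ray("top",pt,.057)+ray("scene",ps,.057))/2
d=(p-c)[:2];print(c,p,np.linalg.norm(d),np.degrees(np.arctan2(-d[1],-d[0])))
# block edge directions in top view (from crop corners at z=.07)
q=[ray("top",(245+x/4,105+y/4),.07)[:2] for x,y in((54,48),(227,30),(248,195),(76,220))]
print(np.mean(q,0),[np.degrees(np.arctan2(*(q[i]-q[j])[::-1])).round(1) for i,j in((0,3),(1,2),(0,1),(3,2))])
```

```text
can [ 0.63258934 -0.02087537  0.07152396] [ 0.63301623 -0.02214471  0.07      ] [ 0.63129669 -0.01946211  0.07      ]
pad [ 0.53211427 -0.03461774  0.05610891] [ 0.53199961 -0.03610017  0.057     ] [ 0.53317831 -0.03275503  0.057     ]
[ 0.63215646 -0.02080341  0.07      ] [ 0.53258896 -0.0344276   0.057     ] 0.10049530351411845 7.791604959888385
[ 0.63354851 -0.02271845] [np.float64(7.0), np.float64(6.4), np.float64(96.3), np.float64(98.4)]
```

```bash
cat >> h.py <<'E'
YAW=np.radians(7.4); CAN=np.array([.632,-.021]); U=-np.array([np.cos(YAW),np.sin(YAW)])
def quat(a): return [np.cos(a/2),np.sin(a/2),0,0]   # tool down, tool x at world angle a
Q=quat(np.pi+YAW)
def at(r,z): return np.array([*(CAN+r*U),z])
def save(n,f): i=snapshot(n); cv2.imwrite("pics/"+f,i); return i
E
python3 - <<'E'
from h import *
arm.movep(at(.101,.22),Q); print(arm.read_joint_positions().round(2))
arm.move_gripper(0.0,40); arm.line_to(at(.101,.073+.068),.1)
print(arm.read_tool_pos(),at(.101,.141),arm.read_ft_force().round(1),arm.read_time())
t=save("top","t2.png");s=save("scene","s2.png")
cv2.imwrite("pics/c2.png",np.hstack([cv2.resize(t[95:245,215:355],(420,450)),cv2.resize(s[160:310,220:350],(390,450))]))
E
```

```text
[-0.02  0.54  0.05  1.87 -0.04  0.74  1.76]
[ 0.53225663 -0.03407617  0.14147488] [ 0.53184121 -0.03400836  0.141     ] [-0.3  0.5  0.3] 4.4667
```

View pics/c2.png

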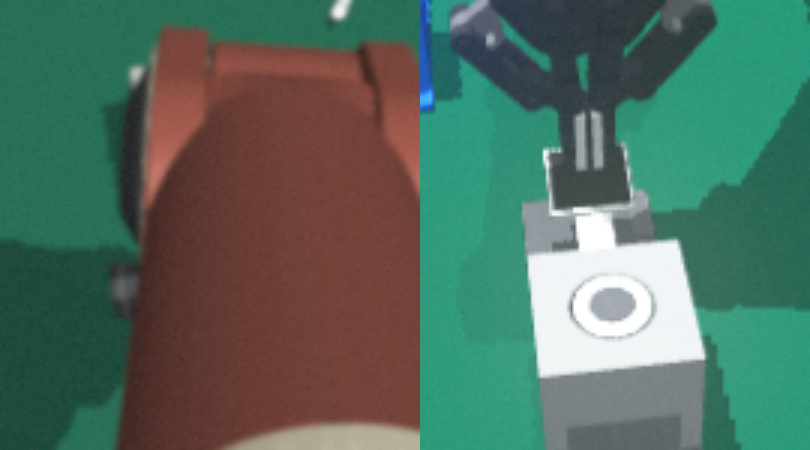

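The scene crop shows the shut fingertips over the can nest's paddle, at about scene (276,215). The top view is blocked by the arm. Next I press.

Run:
```python
from h import *
z=.062
while z>.016:
    z-=.004 if z>.032 else .0015
    r=.101+.010*np.clip((.060-z)/.033,0,1)
    arm.line_to(at(r,.073+z),.05); f=arm.read_ft_force(); p=arm.read_tool_pos()
    print(round(z,4),(p[2]-.073).round(4),f.round(1))
    if f[2]>28: break
arm.pause(.3);print(arm.read_ft_force().round(1),arm.read_time())
s=save("scene","s3.png")
cv2.imwrite("pics/c3.png",cv2.resize(s[160:310,220:350],(520,600)))
```

```text
0.058 0.0577 [ 0.2  0.8 -0.5]
0.054 0.0538 [ 0.1 -0.3  0.5]
0.05 0.0498 [0.5 0.4 0.6]
0.046 0.0457 [ 0.1 -0.9  0.1]
0.042 0.0417 [-0.   0.3  0.5]
0.038 0.0378 [-0.  -0.2 -0.6]
0.034 0.0338 [-0.   0.   0.1]
0.03 0.0299 [-0.7  0.5 -0.1]
0.0285 0.0285 [ 0.8 -0.4  1.2]
0.027 0.0271 [1.7 0.2 1.4]
0.0255 0.0255 [ 0.9 -0.5  1.4]
0.024 0.0245 [ 1.1 -0.4  7.1]
0.0225 0.0242 [-2.6  0.7 16. ]
0.021 0.0239 [-3.8  0.9 25. ]
0.0195 0.0236 [-6.4  1.7 34.2]
[-6.5  0.8 33.6] 8.7167
```

View pics/c3.png

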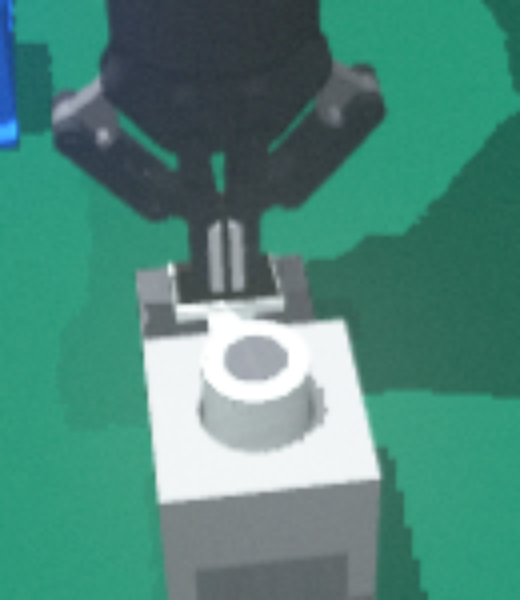

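The crop shows the can raised proud, with its dark disc at scene (284,249), and the paddle flat on its stop with the force rising stiffly. The next step is to retreat and go above the can.

Run:
```python
from h import *
print(ray("scene",(284,249.3),.094))
arm.line_to(at(.111,.22),.15); arm.move_gripper(.65,40)
arm.line_to(at(0,.20),.12); arm.line_to(at(0,.160),.12)
print(arm.read_tool_pos(),arm.read_opening(),arm.read_ft_force().round(1),arm.read_time())
s=save("scene","s4.png")
cv2.imwrite("pics/c4.png",cv2.resize(s[170:320,210:360],(600,600)))
```

```text
[ 0.63119744 -0.01904583  0.094     ]
[ 0.63192675 -0.02111636  0.16013306] 0.6491766600302402 [-0.1 -0.4  0.6] 11.9083
```

View pics/c4.png

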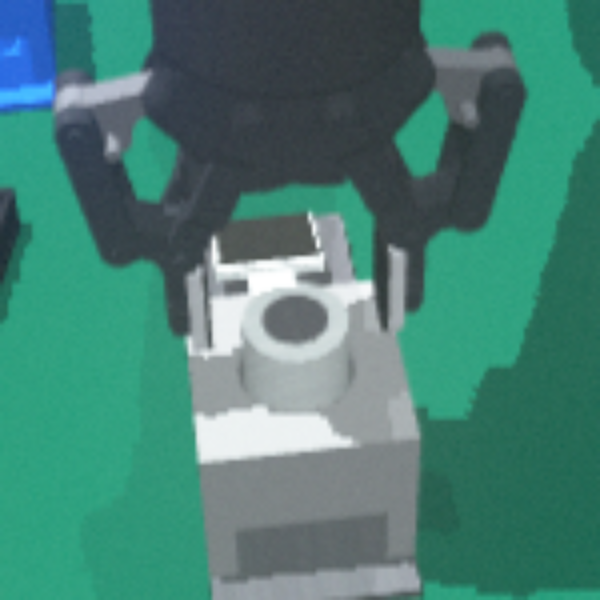

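The pads, at crop x≈207 and 388, straddle the can centred at 296, so the alignment is good. I'll descend and grip.

Run:
```python
from h import *
arm.line_to(at(0,.1445),.06); print(arm.read_ft_force().round(1))
arm.move_gripper(0.0,40); print(arm.read_opening(),arm.read_finger_force(),arm.read_ft_force().round(1),arm.read_tool_pos())
arm.line_to(at(0,.16),.05); print(arm.read_opening(),arm.read_ft_force().round(1))
arm.line_to(at(0,.22),.12); print(arm.read_opening(),arm.read_finger_force(),arm.read_ft_force().round(1),arm.read_time())
s=save("scene","s5.png");cv2.imwrite("pics/c5.png",cv2.resize(s[110:290,200:380],(600,600)))
```

```text
[0.1 0.1 0.1]
0.40122142479442163 39.94491219520569 [-0.1 -0.4  0.4] [ 0.63215743 -0.0209808   0.14477127]
0.4038794943408026 [-1.2  0.5 -1.5]
0.3997709782185917 39.94262337684631 [-0.3  0.3 -1.6] 13.7833
```

View pics/c5.png

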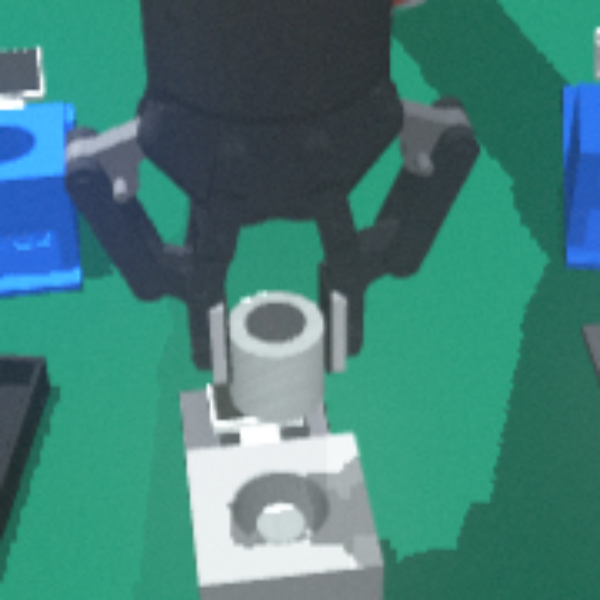

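The can is held upright between the pads and clear of the well, and the empty plunger is visible. Next is the tray.

Run:
```python
from h import *
T=np.array([.567,-.2135]); P=lambda z:np.array([*T,z])
arm.line_to(P(.22),.15); arm.pause(.3); f0=arm.read_ft_force()[2]; print(f0)
arm.line_to(P(.096),.12); z=.0925
while z>.083:
    arm.line_to(P(z),.03); arm.pause(.1); f=arm.read_ft_force()[2]; print(round(z,4),f.round(1))
    if f-f0>3: break
    z-=.001
arm.move_gripper(.6); print(arm.read_opening(),arm.read_ft_force().round(1))
arm.line_to(P(.13),.06); arm.line_to(P(.25),.15)
arm.movep([.5,.2,.3],Q); print(arm.read_time())
t=save("top","t6.png");s=save("scene","s6.png")
cv2.imwrite("pics/c6.png",np.hstack([cv2.resize(t[90:250,120:440],(480,240)),cv2.resize(s[180:320,80:280],(320,224))[:].copy() if 0 else cv2.resize(s[180:330,90:310],(320,240))]))
```

```text
-0.8249550952007105
0.0925 -1.9
0.0915 -1.8
0.0905 -1.1
0.0895 1.6
0.0885 7.9
0.6018847505266742 [-0.4 -0.7 -1.3]
22.25
```

View pics/c6.png

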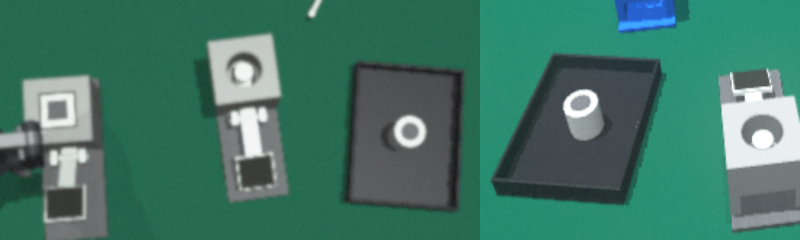

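The can stands upright at the middle of the tray floor, at crop (409,131). The module is still flush in its nest, and the arm is clear.

```bash
python3 -c "
from station import ticket; print(ticket.finish_job())"
```

```text
the job is handed in; nothing more can be done
None
```

I pressed the can nest's paddle down to its stop, set the can upright on the tray floor and left the module in its nest; the job was handed in at about 22 s of the 56 s allowed.

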